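# Load the board carrier into the soldering nest and pin it

## Task

Get the circuit board ready for soldering: slide its carrier, flat on the nest, in between the guide rails, until it is fully home against the two stop buttons, then lock it by pushing the black-knobbed pin all the way in, through the eye on the carrier's tongue, until the knob sits against the blue block. Leave the flux tin and the solder reel beside the nest where they stand.

Things in the scene. Friction and masses are not known exactly. Their poses are not given: they have to be found in the camera images.
- nest: fixed soldering nest: aluminium base plate 132 (x) x 260 (y) x 8 mm on the bench, origin at the centre of its underside, z up. The carrier slides on the plate's top towards the nest's -y, between two dark guide rails, to two blue blocks at the -y end. All nest points below have the nest's axes
- funnel_mouth (a point): on the plate's top at [0, -12, 8] mm in the nest's frame, midway between the front ends of the rails: here they stand 112 mm apart and close as a funnel to 86.4 mm at y = -34 mm; from there to y = -74 mm they are straight. Rails are 14 mm high above the plate
- stops (a point): midway between the tips of the two steel stop buttons that stand out of the blue blocks towards the carrier: [0, -72, 12.5] mm in the nest's frame, the buttons at x = -30 and 30 mm. The carrier's front edge touches them when home
- pin_block (a point): centre of the bore's outer mouth on the robot-side blue block: [-51, -92, 24] mm in the nest's frame; the knob's shoulder rests here when the pin is home. The two blue blocks reach from x = -51 to -7 and from 7 to 43 mm, y = -74.5 to -109.5 mm, tops 44 mm above the bench; each has a 9 mm bore along x
- lock_axis (a point): on the line of the two bores, in the middle of the 14 mm slot between the blue blocks that takes the carrier's tongue: [0, -92, 24] mm in the nest's frame
- carrier: loose aluminium carrier, about 0.6 kg, on the nest's plate: 84 (x) x 100 (y) x 8 mm, origin at the centre of its underside, z up; on it a green circuit board with a transformer, relay and fuse holder, up to 47 mm high. In front (-y) a steel tongue 10 mm wide, y = -46 to -82 mm, 3 to 29 mm above the underside. Home: origin at y = -22 mm in the nest's frame
- push_flange (a point): centre of the outer face of the carrier's upright rear flange, at [0, 50, 13] mm in the carrier's frame; the flange is 84 mm wide (x), 6 mm thick and 26 mm high above the underside
- carrier_eye (a point): centre of the 10 mm eye through the carrier's tongue, along x, at [0, -70, 16] mm in the carrier's frame; on lock_axis when the carrier is home
- lock_pin: loose steel pin, 8 mm thick, lying in the bore of the robot-side blue block, drawn back with its nose just inside. Its x axis runs to the nose (nest's +x); origin on its axis at the shoulder of the black knob, where the 74 mm shank begins (last 8 mm tapered to a 3 mm nose). It may turn about its axis. Home: shoulder on the block, nose 16 mm deep in the far block
- pin_tip (a point): the nose end of the lock pin, 74 mm along x from its origin
- pin_knob (a point): centre of the domed outer end of the pin's black knob, 22 mm behind its origin; the knob is 24 mm in diameter and 22 mm long
- flux_tin: round yellow-lidded tin, 51 mm across, 19 mm high, origin at the centre of its underside; to be left alone
- solder_reel: reel of solder standing on its flange, 55 mm across, 38 mm high, origin at the centre of its underside; to be left alone
Things that resemble listed ones, but are neither listed nor needed, are in the scene too. Leave any yellow look-alike of the carrier alone. What is shaped like the lock_pin but yellow is not meant.

How it is judged (in metres and radians):
On the way, in this order (a step that is already met when the one before it is completed fails the run):
1. the carrier is home: its eye stands on the line of the bores (y of carrier_eye in the frame of lock_axis below 0.003 m and distance between carrier_eye and lock_axis below 0.005 m), for 0.2 s.
2. the pin has passed through the eye into the far block and is fully in (x of pin_tip in the frame of lock_axis above 0.02 m and angle between the x axis of lock_pin and the x axis of nest, either way round below 0.08 rad), for 0.2 s.
At the end, for the whole second after the job is handed in: carrier home: eye within 5 mm of the midpoint of the bore line, at most 3 mm short along the slide; pin through the eye and in both bores (within 3 mm and 0.08 rad of their line), knob at most 3 mm from the blue block; both at rest (all of step 1 and all of step 2 and y of pin_tip in the frame of lock_axis between -0.003 and 0.003 m and z of pin_tip in the frame of lock_axis between -0.003 and 0.003 m and linear speed of each of carrier, lock_pin below 0.02 m/s); the robot touches nothing.
It fails at once if the flux tin or the solder reel is moved by more than 25 mm (distance of any of flux_tin, solder_reel from where it was at the start of the episode above 0.025 m).
It fails at once if the board carrier is tipped up (angle between carrier's own z axis and vertical above 0.3 rad).
It also fails if it takes over 43 s, if anything falls off the work surface, if the arm or the gripper's body presses on something with over 40 N, if the wrist force passes 120 N, or if a joint passes its speed limit or range.

## Robot

A 6-joint arm with a two-finger parallel gripper is mounted at the origin on a cart in front of the work surface, level with it; the furniture and walls round the work are solid. World frame = base frame: x ahead of the robot, y to its left, z up, the work surface at z = 0. Lengths are in mm, angles in degrees, forces in N, time in s.
With the tool pointing down it reaches from about 300 to 850 mm from the base axis. Payload 4.2 kg.
Tool frame: the origin (TCP) lies at the very end of the fingers, on their centre line; the grasp point (between the pads) lies 19 mm behind it (hold_point_z is the z of the grasp point in the tool frame, in mm); z points along the fingers, y is the direction in which the jaws open and shut (so a half turn about z gives the same grasp; the last joint's range is limited). The gripper opens to 91 mm and grips with 3 to 60 N. Pads are 32 mm wide; open, the fingers measure 118 mm over their backs; the gripper's body (76 mm by 178 mm) begins 60 mm behind the grasp point.
Start: joints at [-78.209, 18.312, 89.639, -0, 72.044, -1.146], TCP at [128.736, -560.42, 213.976] pointing down, gripper open.
Joint ranges: [-177.97, 177.97], [-48.28, 115.42], [12.27, 149.76], [-77.06, 257.06], [2.81, 150.46], [-146.56, 146.56]. Speed limits (degrees/s): [147.25, 147.25, 180, 180, 180, 180].

## Interface

Orientations are given as [roll, pitch, yaw] about the fixed x, y, z axes, in that order (R = Rz(yaw) Ry(pitch) Rx(roll)).
In Python, from workcell import state, grab_frame, job_done, hold_point_z gives the robot as it stands. The module is installed in compiled form; this text tells all that it offers.
- The arm moves only by the shell command python3 -m creep 'ROWS' [FORCE]. ROWS is JSON, a list of rows, each a list of 7 numbers: the closure, from 0 (fully open) to 1 (shut), then the shift along the tool's x, y, z in mm, then the turn, a rotation vector about the tool's x, y, z in degrees. A call has 1 to 5 rows; each row shifts and turns the commanded pose from where the row before left it, along the tool's axes as they then stand; what a row does not reach is not made up. A row lasts 1/8 s, in which the tool goes at most 62.5 mm and 10.7 degrees, less where a joint would pass 70% of its speed; a pose out of reach is approached as far as the arm can. A call is refused whole if a number of a shift passes 62.5 or a number of a turn 10.7, either way. A call with a gripper value outside its range is refused whole. The fingers move at their own pace and stop on an object; FORCE is the grip in N (left out, the last holds). Time passes only in rows, so rows that do not move let the fingers close. It gives the time, the measured TCP pose, the force and the opening at its end, in the units of the state.
- state(): the state, without advancing time (a new reading comes with each control period).
- grab_frame(name): name is "scene" or "side" or "wrist"; returns a dict with "frame" (420x560x3 uint8, red, green, blue), "fx", "fy", "cx", "cy" (pixels), "view" (4x4, takes a point from world to camera coordinates). Camera axes: x right, y down, z forward; pixel columns grow to the right and rows downward; lengths in mm; the calibration is good to about 2 mm. A picture is of the moment at which its call begins. There is no depth.
- job_done(): hands the job in, once; it reports no verdict.
The state is a dict: "time_s": time; "qpos": joint angles; "qvel": joint speeds; "effort": joint torques, N m; "ee_pos": TCP position; "ee_rot": TCP orientation; "force": force on the tool from outside, world axes, zero at the start; "torque": the same for the moment, N m; "gripper_width": finger opening in mm.
Only numpy, scipy, OpenCV 4.12 (cv2) and the standard library are available. Lean on these libraries where they do the work, as an engineer would, in place of code of your own. Each camera call takes 0.05 s, during which the arm holds its last target.

## Working session

There is one attempt and no reset: what is moved stays moved. The work goes in short steps, Python scripts to look and compute and a shell command to move; the robot and the scene stay as the last step left them, time stands still between calls to the robot, and variables do not carry over. Pictures are saved under pics/ and viewed, and the job is handed in when it is done.

```bash
mkdir -p pics
cat > h.py <<'E'
import numpy as np, cv2, json
from workcell import state, grab_frame, job_done, hold_point_z
def save(name,fn):
    f=grab_frame(name); cv2.imwrite(f'pics/{fn}.png',cv2.cvtColor(f['frame'],cv2.COLOR_RGB2BGR))
    np.savez(f'pics/{fn}.npz',**{k:np.array(f[k]) for k in f}); return f
def load(fn): return dict(np.load(f'pics/{fn}.npz'))
def ray(f,u,v):
    V=f['view'];R=V[:3,:3];t=V[:3,3];d=R.T@np.array([(u-f['cx'])/f['fx'],(v-f['cy'])/f['fy'],1]);return -R.T@t,d
def onz(f,u,v,z):
    o,d=ray(f,u,v);return o+d*(z-o[2])/d[2]
def proj(f,p):
    q=f['view'][:3,:3]@np.array(p)+f['view'][:3,3];return np.array([f['fx']*q[0]/q[2]+f['cx'],f['fy']*q[1]/q[2]+f['cy']])
E
python3 - <<'E'
from h import *
print(state(),hold_point_z)
for n in('scene','side','wrist'):
    f=save(n,n+'0');print(n,f['fx'],f['view'])
E
```

```text
{'time_s': 0.0, 'qpos': array([-7.82076495e+01,  1.83529410e+01,  8.97068246e+01, -8.14035649e-04,
        7.20439605e+01, -1.14708972e+00]), 'qvel': array([-0.03449038,  0.02734624, -0.04523829, -0.01603054, -0.03379959,
        0.00193973]), 'effort': array([ 2.38963323e-03, -4.12458086e+01, -2.31976891e+01,  7.30707217e-02,
        4.59640310e-02, -1.34986253e-04]), 'ee_pos': array([ 128.63537956, -559.90420477,  213.10441935]), 'ee_rot': array([-1.79896279e+02, -1.30273205e-03,  1.29396907e+01]), 'force': array([-0.0058163 ,  0.6869667 ,  0.40997775]), 'torque': array([ 0.00842846, -0.00609113,  0.01435144]), 'gripper_width': 91.33188921308856} -18.8
scene 460.1922671190705 [[-8.80786642e-01 -4.73360412e-01  1.20337660e-02  3.45773906e+02]
 [-3.40187572e-01  6.14903996e-01 -7.11453084e-01  3.67231600e+02]
 [ 3.29374114e-01 -6.30732111e-01 -7.02630555e-01  6.48449576e+02]
 [ 0.00000000e+00  0.00000000e+00  0.00000000e+00  1.00000000e+00]]
side 382.29743562480843 [[ 9.95938288e-01 -8.97819004e-02  6.79238064e-03 -5.25142443e+02]
 [-4.85374260e-02 -5.98893684e-01 -7.99356287e-01 -7.18167544e+01]
 [ 7.58356404e-02  7.95779847e-01 -6.00818933e-01  1.01725482e+03]
 [ 0.00000000e+00  0.00000000e+00  0.00000000e+00  1.00000000e+00]]
wrist 317.7951802062622 [[ 2.24299711e-01 -9.74519322e-01 -1.31528087e-03 -5.74482022e+02]
 [-9.34321950e-01 -2.15430954e-01  2.83957738e-01 -3.15270406e+01]
 [-2.77005655e-01 -6.24627427e-02 -9.58835895e-01  3.91365020e+02]
 [ 0.00000000e+00  0.00000000e+00  0.00000000e+00  1.00000000e+00]]
```

View pics/scene0.png

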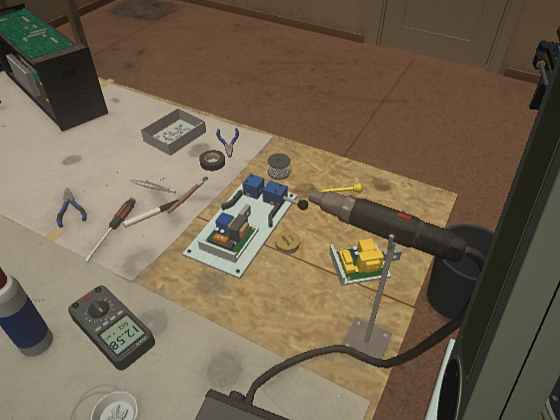

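View pics/side0.png

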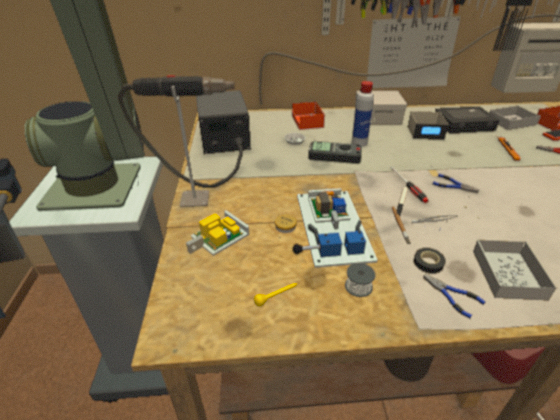

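View pics/wrist0.png

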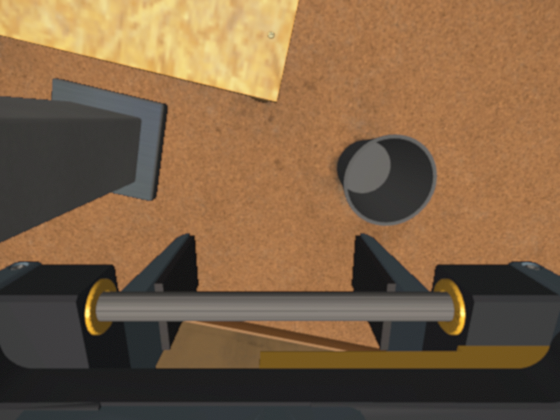

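Run:
```python
from h import *
a=cv2.imread('pics/scene0.png')[140:300,170:400];b=cv2.imread('pics/side0.png')[170:310,170:400]
cv2.imwrite('pics/za.png',cv2.resize(a,None,fx=3.4,fy=3.4,interpolation=cv2.INTER_CUBIC))
cv2.imwrite('pics/zb.png',cv2.resize(b,None,fx=3.4,fy=3.4,interpolation=cv2.INTER_CUBIC))
```

```text
(no output)
```

View pics/za.png

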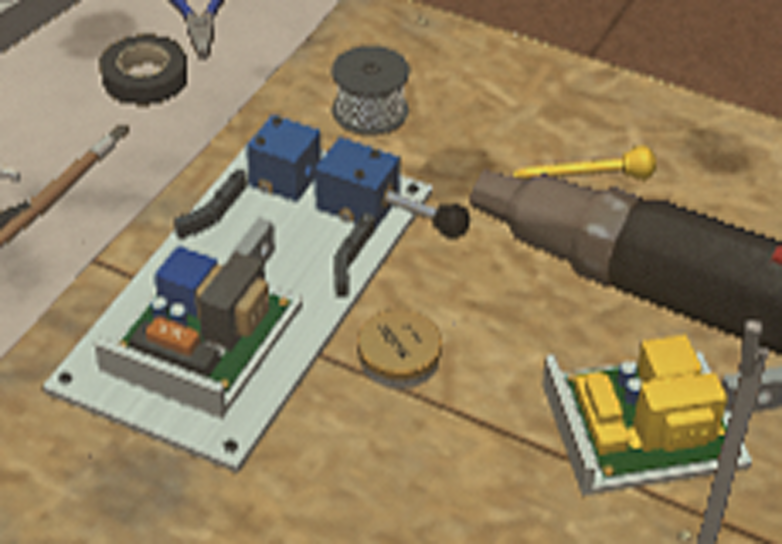

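View pics/zb.png

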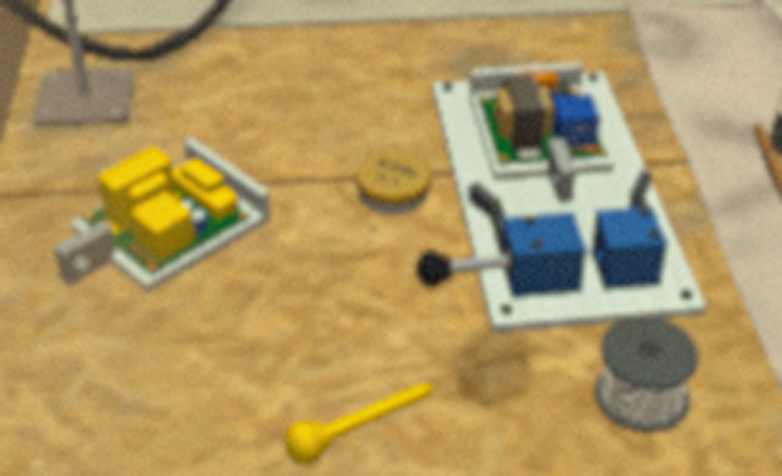

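Run:
```python
from h import *
A=load('scene0');B=load('side0')
sa=lambda x,y:(170+x/3.4-.35,140+y/3.4-.35)
sb=lambda x,y:(170+x/3.4-.35,170+y/3.4-.35)
def P(n,f,p,z):print(n,p,onz(f,*p,z).round(1))
for p in[(45,386),(240,465),(432,188)]:P('sc plate',A,sa(*p),8)
for p in[(433,83),(632,68),(703,308),(494,325)]:P('sd plate',B,sb(*p),8)
for p in[(66,377),(231,445),(413,188)]:P('sc hole',A,sa(*p),8)
for p in[(448,86),(594,77),(686,295),(506,310)]:P('sd hole',B,sb(*p),8)
P('knob',A,sa(453,220),32-8+0);P('knob',B,sb(433,268),24)
for p in[(97,347),(224,386)]:P('flange top A',A,sa(*p),34)
for p in[(472,72),(580,64)]:P('flange top B',B,sb(*p),34)
for p in[(97,368),(222,410)]:P('flange bot A',A,sa(*p),8)
for p in[(497,175),(612,165)]:P('carrier front B bot',B,sb(*p),8)
P('tin',A,sa(400,343),19);P('tin',B,sb(394,180),19)
P('reel',A,sa(371,72),38);P('reel',B,sb(648,350),38)
# triangulate gun tip, gun, stand
def tri(p,q):
    o1,d1=ray(A,*p);o2,d2=ray(B,*q)
    s=np.linalg.lstsq(np.c_[d1,-d2],o2-o1,rcond=None)[0];a=o1+d1*s[0];b=o2+d2*s[1];return ((a+b)/2).round(0),np.linalg.norm(a-b).round(1)
print('gun tip',tri(sa(485,190),(233,87)),'red',tri((405,215),(182,83)),'back',tri((470,240),(137,85)))
print('stand top',tri((391,238),(178,90)))
```

```text
sc plate (182.88529411764708, 253.1794117647059) [665.2 -84.    8. ]
sc plate (240.23823529411766, 276.4147058823529) [534.8 -90.    8. ]
sc plate (296.70882352941175, 194.94411764705885) [ 545.  -345.9    8. ]
sd plate (297.0029411764706, 194.06176470588235) [536.2 -89.4   8. ]
sd plate (355.53235294117644, 189.65) [691.  -81.1   8. ]
sd plate (376.4147058823529, 260.23823529411766) [ 674.3 -345.3    8. ]
sd plate (314.9441176470588, 265.23823529411766) [ 545.8 -349.2    8. ]
sc hole (189.06176470588235, 250.53235294117647) [658.6 -95.5   8. ]
sc hole (237.59117647058824, 270.53235294117644) [546.7 -99.5   8. ]
sc hole (291.1205882352941, 194.94411764705885) [ 556.1 -339.8    8. ]
sd hole (301.4147058823529, 194.94411764705882) [547.  -94.3   8. ]
sd hole (344.3558823529412, 192.29705882352943) [659.3 -91.1   8. ]
sd hole (371.4147058823529, 256.4147058823529) [ 667.  -333.2    8. ]
sd hole (318.4735294117647, 260.8264705882353) [ 554.8 -337.1    8. ]
knob (302.88529411764705, 204.35588235294117) [ 512.1 -309.9   24. ]
knob (297.0029411764706, 248.4735294117647) [ 512.6 -313.5   24.
[... 392 characters left out ...]
 A (234.94411764705885, 260.23823529411766) [ 564.9 -118.6    8. ]
carrier front B bot (315.8264705882353, 221.12058823529412) [ 568.3 -205.2    8. ]
carrier front B bot (349.65, 218.1794117647059) [ 649.5 -200.5    8. ]
tin (287.29705882352937, 240.53235294117647) [ 494.7 -205.2   19. ]
tin (285.53235294117644, 222.59117647058824) [ 496.3 -218.9   19. ]
reel (278.7676470588235, 160.8264705882353) [ 621.6 -401.2   38. ]
reel (360.23823529411766, 272.5911764705882) [ 622.3 -405.7   38. ]
gun tip (array([396., -83., 285.]), np.float64(0.8)) red (array([282., -92., 298.]), np.float64(21.6)) back (array([195., -89., 297.]), np.float64(13.0))
stand top (array([277., -69., 276.]), np.float64(0.6))
```

```bash
python3 -m creep '[[0,0,0,-10,0,0,-9.9],[0.3,0,0,-10,0,0,-9.9],[0.5,0,0,-10,0,0,-9.9],[0.5,0,0,-10,0,0,-9.9],[0.5,0,0,-10,0,0,-9.9]]' 20; python3 -m creep '[[0.5,0,0,-10,0,0,-9.9],[0.5,0,0,0,0,0,-9.9],[0.5,0,0,0,0,0,-9.9],[0.5,0,0,0,0,0,0]]'; python3 -c "
from h import *
s=state();print(s['qpos'],s['ee_pos'],s['ee_rot'])
f=save('side','side1')"
```

```text
time_s: 0.78
ee_pos: [128.7, -560.2, 263.9]
ee_rot: [-180.0, -0.0, 62.8]
force: [-0.6, 0.4, 0.8]
gripper_width: 54.2
time_s: 1.27
ee_pos: [128.7, -560.2, 273.7]
ee_rot: [-180.0, -0.0, 92.0]
force: [0.4, 0.0, -0.1]
gripper_width: 45.7
[-7.82082642e+01  1.65777405e+01  8.35553537e+01  1.67947755e-03
  7.98983273e+01 -8.02289934e+01] [ 128.7152351  -560.24728294  273.66702739] [-1.79996297e+02 -3.12463506e-02  9.20204332e+01]
```

```bash
python3 -m creep '[[0.5,10,60,0,0,0,0],[0.5,20,58,0,0,0,0],[0.5,20,58,0,0,0,0],[0.5,20,58,0,0,0,0],[0.5,20,58,0,0,0,0]]'; python3 -c "
from h import *
s=state();print(s['qpos'],s['ee_pos'],s['ee_rot'])"
python3 -m creep '[[0.5,20,58,0,0,0,0],[0.5,20,58,0,0,0,0],[0.5,20,50,0,0,0,0],[0.5,0,0,0,0,0,0]]'; python3 -c "
from h import *
s=state();print(s['qpos'],s['ee_pos'],s['ee_rot'])
save('scene','scene2');save('side','side2');save('wrist','wrist2')"
```

```text
time_s: 1.95
ee_pos: [418.9, -458.7, 273.9]
ee_rot: [-180.0, 0.0, 92.0]
force: [-0.1, -1.0, -0.3]
gripper_width: 45.6
[-4.86485008e+01  2.09544455e+01  7.71010583e+01 -1.04924534e-02
  8.19332923e+01 -5.06228098e+01] [ 418.90851456 -458.65577631  273.91282654] [-1.79999077e+02  1.52513375e-02  9.19757805e+01]
time_s: 2.45
ee_pos: [584.0, -391.0, 272.3]
ee_rot: [-180.0, -0.1, 92.3]
force: [-0.7, -0.3, -0.1]
gripper_width: 45.7
[-3.47648665e+01  2.91507554e+01  6.41486115e+01  5.12611955e-02
  8.67702473e+01 -3.70450836e+01] [ 584.01371517 -391.00544877  272.32379276] [-1.79975266e+02 -8.27862924e-02  9.22772801e+01]
```

Run:
```python
from h import *
D=[([18.353,89.707],(128.635,-559.904),213.1),([16.578,83.555],(128.715,-560.247),273.67),([20.954,77.101],(418.91,-458.66),273.91),([29.151,64.149],(584.01,-391.0),272.32)]
A=[];b=[]
for q,p,z in D:
    a=np.radians(q[0]);c=np.radians(q[0]+q[1]);r=np.hypot(*p)
    # unknown a1,H,L2, L3, e (perp)
    A.append([1,0,np.sin(a),np.sin(c),np.cos(c)]);b.append(r)
    A.append([0,1,np.cos(a),np.cos(c),-np.sin(c)]);b.append(z)
x,res,rk,sv=np.linalg.lstsq(np.array(A),np.array(b),rcond=None);print(x.round(1),rk,np.abs(np.array(A)@x-b).max())
a=cv2.imread('pics/wrist2.png');b=cv2.imread('pics/scene2.png')
cv2.imwrite('pics/w2.png',np.hstack([a,cv2.imread('pics/side2.png')])[:, :1120]) if 0 else None
```

```text
[   1.5 -189.9  589.   416.8   28.1] 5 0.2548984841040465
```

View pics/wrist2.png

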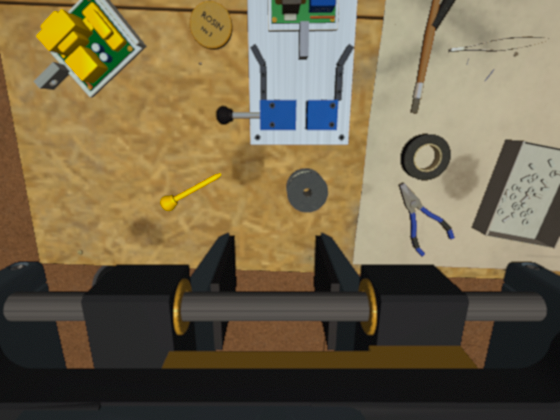

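View pics/side2.png

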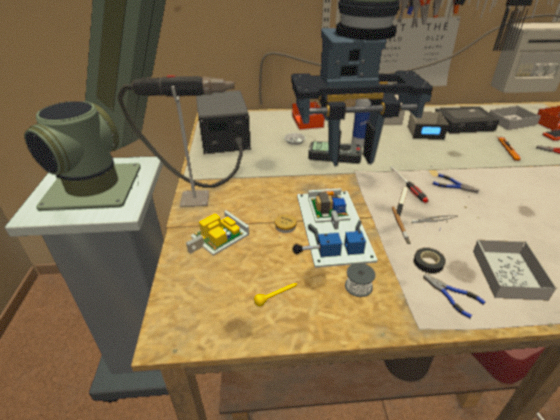

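```bash
python3 -m creep '[[0.5,50,20,0,0,0,0],[0.5,50,0,0,0,0,0],[0.5,0,0,0,0,0,0],[0.5,0,0,0,0,0,0]]'; python3 -c "
from h import *
save('wrist','wrist3')
a=cv2.imread('pics/wrist3.png')[0:260,150:450];cv2.imwrite('pics/w3.png',cv2.resize(a,None,fx=2.6,fy=2.3,interpolation=cv2.INTER_CUBIC))"
```

```text
time_s: 3.1
ee_pos: [596.2, -294.0, 274.6]
ee_rot: [180.0, 0.1, 92.0]
force: [0.6, 0.2, -0.7]
gripper_width: 45.4
```

View pics/w3.png

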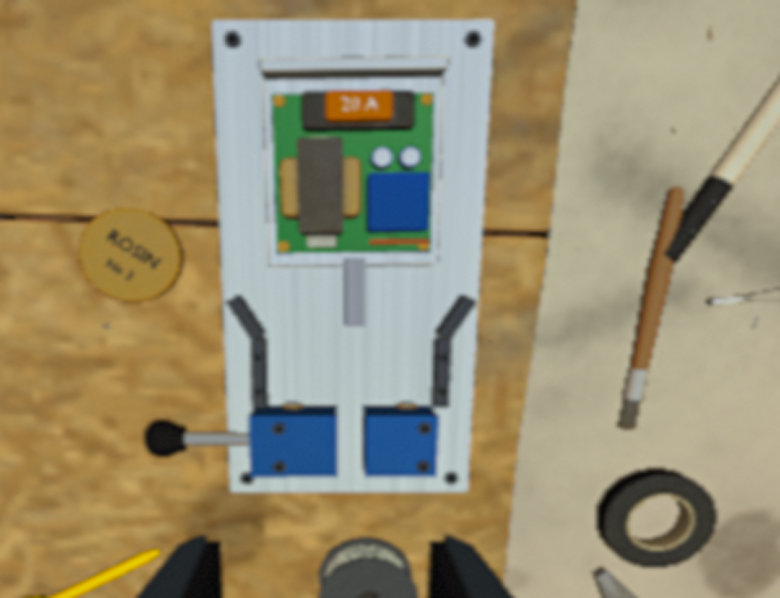

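Run:
```python
from h import *
W=load('wrist3');s=lambda x,y:((x+.5)/2.6-.5+150,(y+.5)/2.3-.5)
nc=[]
for p,l in[((214,21),(-66,130)),((494,19),(66,130)),((468,492),(66,-130)),((231,492),(-66,-130))]:
    w=onz(W,*s(*p),8);nc.append((*l,*w[:2]));print('corner',w.round(1))
nc=np.array(nc);L=nc[:,0]+1j*nc[:,1];Wd=nc[:,2]+1j*nc[:,3]
k=np.sum((Wd-Wd.mean())*np.conj(L))/np.sum(abs(L)**2);print('nest',Wd.mean(),abs(k),np.degrees(np.angle(k)))
N=606.8-216.2j if 0 else Wd.mean();u=k/abs(k)
def q(n,p,z):
    w=onz(W,*s(*p),z);c=((w[0]+1j*w[1])-N)/u;print(n,w.round(1),'nest',round(c.real,1),round(c.imag,1))
q('flTL',(262,63),34);q('flTR',(446,58),34);q('frontL',(268,265),16);q('frontR',(433,262),16)
q('tongue tipL',(344,325),37);q('tongue tipR',(366,325),37)
q('knobout',(145,438),24);q('knobin',(185,438),24);q('knob c',(165,438),24);q('block L',(250,440),24)
q('tin',(130,254),19)
```

```text
corner [538.2 -90.3   8. ]
corner [667.8 -84.7   8. ]
corner [ 677.9 -343.5    8. ]
corner [ 547.  -348.1    8. ]
nest (607.716653851079-216.6631326194718j) 0.9926928608896349 2.120984065022459
flTL [ 562.7 -115.3   34. ] nest -41.2 103.0
flTR [ 643.9 -110.2   34. ] nest 40.1 105.1
frontL [ 565.7 -211.8   16. ] nest -41.8 6.4
frontR [ 647.5 -207.2   16. ] nest 40.1 7.9
tongue tipL [ 604.3 -241.9   37. ] nest -4.3 -25.1
tongue tipR [ 614.9 -241.5   37. ] nest 6.3 -25.1
knobout [ 503.8 -311.6   24. ] nest -107.3 -91.0
knobin [ 524.6 -310.8   24. ] nest -86.5 -91.0
knob c [ 514.2 -311.2   24. ] nest -96.9 -91.0
block L [ 558.5 -310.8   24. ] nest -52.7 -92.3
tin [ 498.1 -208.4   19. ] nest -109.2 12.3
```

```bash
python3 -m creep '[[0.5,54,3.5,0,0,0,0],[0.5,54,3.5,0,0,0,0],[0.5,54,3.5,0,0,0,0],[0.5,54,3.5,0,0,0,0],[0.5,0,0,0,0,0,0]]'; python3 -m creep '[[0.5,0,0,50,0,0,0],[0.5,0,0,50,0,0,0],[0.5,0,0,50,0,0,0],[0.5,0,0,40,0,0,0],[0.5,0,0,0,0,0,0]]';python3 -c "
from h import *
save('scene','scene4');save('side','side4');s=state();print(s['ee_pos'],s['ee_rot'],s['force'])"
```

```text
time_s: 3.78
ee_pos: [603.1, -74.7, 274.1]
ee_rot: [180.0, -0.0, 92.3]
force: [0.0, -1.0, -0.4]
gripper_width: 45.4
time_s: 4.4
ee_pos: [600.7, -78.2, 80.8]
ee_rot: [-179.6, -0.0, 92.0]
force: [-0.5, 0.5, -0.3]
gripper_width: 45.7
[604.01211542 -77.99269606  84.93220412] [1.79908552e+02 4.02834063e-02 9.20356972e+01] [-1.06170662 -0.2851216  -0.25887235]
```

View pics/scene4.png

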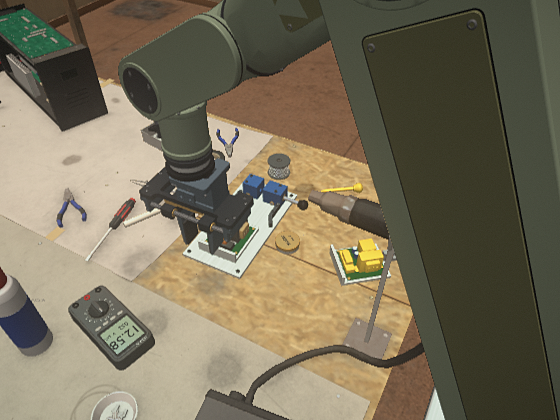

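View pics/side4.png

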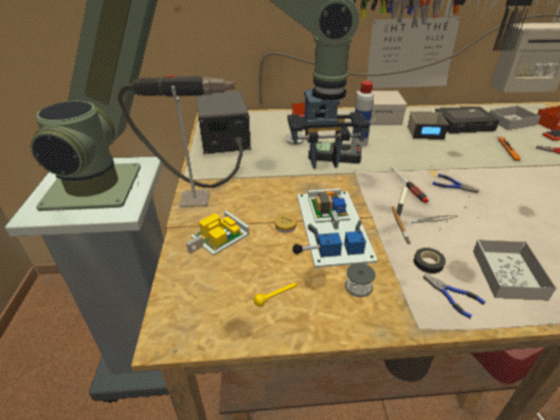

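```bash
python3 -m creep '[[0.5,0,0,40,0,0,0],[0.5,0,0,20,0,0,0],[0.5,0,0,8,0,0,0],[0.5,0,0,0,0,0,0]]'; python3 -c "
from h import *
for i in range(4):
  f=save('scene','scene5');s=state();print(s['ee_pos'],s['ee_rot'],s['force'])
save('wrist','wrist5')
cv2.imwrite('pics/s5.png',cv2.resize(cv2.imread('pics/scene5.png')[150:300,120:340],None,fx=3.4,fy=3.4,interpolation=cv2.INTER_CUBIC))"
```

```text
time_s: 5.0
ee_pos: [604.1, -76.9, 17.2]
ee_rot: [179.9, 0.0, 92.1]
force: [0.3, 0.8, -0.2]
gripper_width: 45.3
[604.34270534 -76.81037912  17.57801323] [1.79825006e+02 3.99751883e-02 9.21253164e+01] [ 0.71597573 -0.14677892  1.01283568]
[604.33703924 -76.75114402  17.6236596 ] [1.79817355e+02 4.06045179e-02 9.21268649e+01] [0.38398783 0.24143137 1.02095546]
[604.17152783 -76.67110403  17.48531116] [1.79834117e+02 3.77346047e-02 9.21329699e+01] [-0.62052292 -0.13018706  1.14703965]
[603.96004105 -76.62223915  17.2762816 ] [1.79857791e+02 3.35478685e-02 9.21358570e+01] [ 0.48155538  0.86807752 -0.75832607]
```

View pics/s5.png

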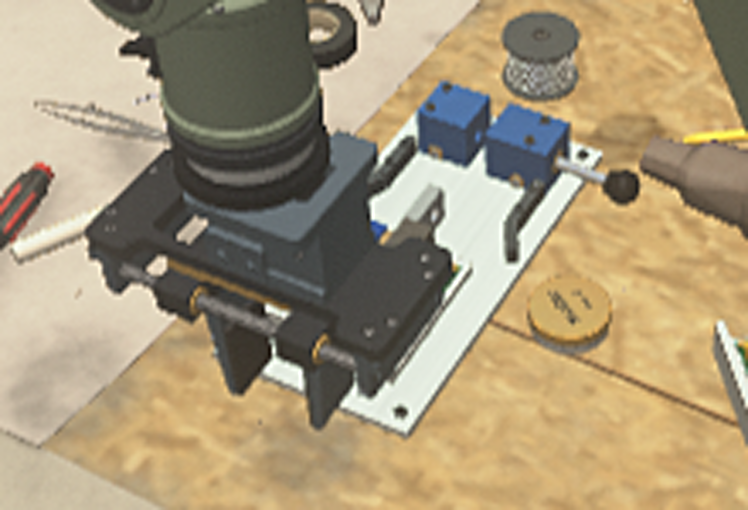

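View pics/wrist5.png

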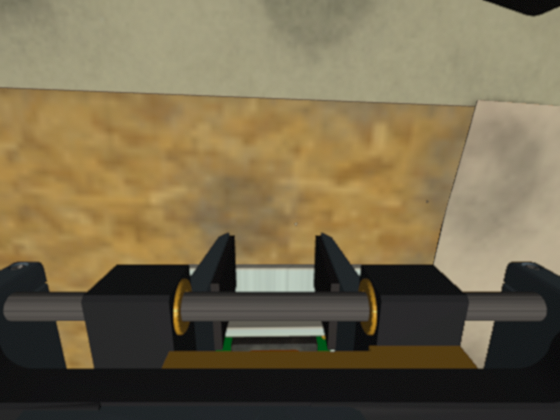

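```bash
python3 -m creep '[[0.5,-10,-0.5,0,0,0,0],[0.5,-8,-0.5,0,0,0,0],[0.5,-6,-0.5,0,0,0,0],[0.5,-6,0,0,0,0,0],[0.5,-6,0,0,0,0,0]]'; python3 -m creep '[[0.5,-6,0,0,0,0,0],[0.5,-6,0,0,0,0,0],[0.5,-6,0,0,0,0,0],[0.5,-6,0,0,0,0,0],[0.5,0,0,0,0,0,0]]';python3 -c "
from h import *
f=save('scene','scene6');save('side','side6');s=state();print(s['ee_pos'],s['ee_rot'],s['force'])
a=cv2.resize(cv2.imread('pics/scene6.png')[160:290,180:330],None,fx=3,fy=3,interpolation=cv2.INTER_CUBIC)
b=cv2.resize(cv2.imread('pics/side6.png')[150:280,270:385],None,fx=3,fy=3,interpolation=cv2.INTER_CUBIC)
cv2.imwrite('pics/s6.png',np.hstack([a,b]))"
```

```text
time_s: 5.88
ee_pos: [602.8, -112.6, 16.0]
ee_rot: [-180.0, -0.0, 92.1]
force: [-0.3, 3.3, 2.5]
gripper_width: 45.5
time_s: 6.5
ee_pos: [603.7, -137.5, 15.8]
ee_rot: [-180.0, 0.1, 92.1]
force: [-0.8, -0.3, 0.3]
gripper_width: 45.8
[ 603.58140869 -137.09132301   15.63905052] [-1.79978133e+02  5.25733864e-02  9.21450174e+01] [0.29443481 0.36943454 0.5763983 ]
```

View pics/s6.png

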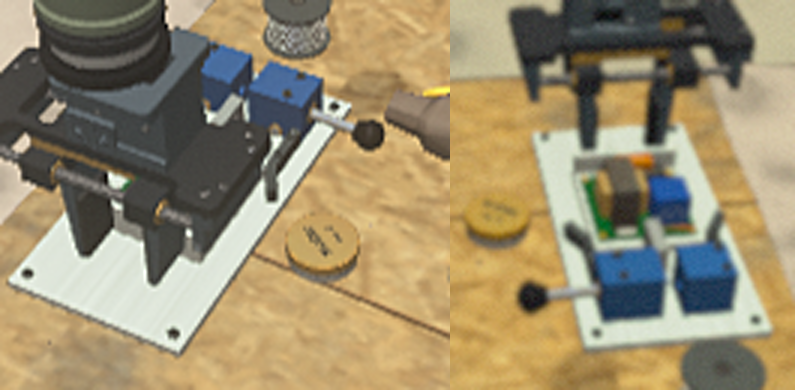

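```bash
python3 -m creep '[[0.5,-6,0,0,0,0,0],[0.5,-6,0,0,0,0,0],[0.5,-5,0,0,0,0,0],[0.5,-5,0,0,0,0,0],[0.5,-5,0,0,0,0,0]]'; python3 -m creep '[[0.5,-3,0,0,0,0,0],[0.5,-2,0,0,0,0,0],[0.5,-1,0,0,0,0,0],[0.5,0,0,0,0,0,0]]';python3 -c "
from h import *
f=save('scene','scene7');save('side','side7');s=state();print(s['ee_pos'],s['ee_rot'],s['force'])
a=cv2.resize(cv2.imread('pics/scene7.png')[160:290,180:330],None,fx=3,fy=3,interpolation=cv2.INTER_CUBIC)
b=cv2.resize(cv2.imread('pics/side7.png')[150:280,270:385],None,fx=3,fy=3,interpolation=cv2.INTER_CUBIC)
cv2.imwrite('pics/s7.png',np.hstack([a,b]))"
```

```text
time_s: 7.22
ee_pos: [604.7, -163.8, 15.8]
ee_rot: [-180.0, 0.0, 92.1]
force: [-0.8, 1.6, -1.8]
gripper_width: 45.2
time_s: 7.72
ee_pos: [605.0, -169.5, 16.0]
ee_rot: [180.0, 0.0, 92.1]
force: [-0.5, 0.9, -0.9]
gripper_width: 45.5
[ 605.03607785 -169.55822751   16.07458871] [1.79991345e+02 2.80755769e-02 9.21488697e+01] [-0.1044565   1.28495372 -0.36555064]
```

View pics/s7.png

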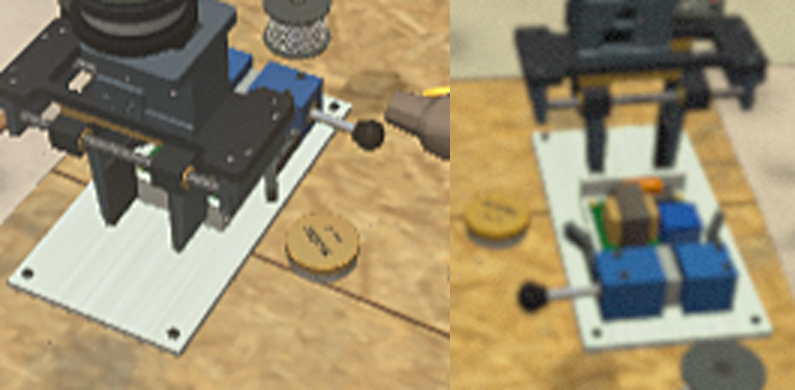

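```bash
python3 -m creep '[[0.5,-1.5,0,0,0,0,0],[0.5,-1.5,0,0,0,0,0],[0.5,0,0,0,0,0,0]]'|egrep 'pos|force';python3 -m creep '[[0.5,-1,0,0,0,0,0],[0.5,0,0,0,0,0,0]]'|egrep 'pos|force'
```

```text
ee_pos: [605.2, -170.9, 16.2]
force: [0.6, 8.1, 1.1]
ee_pos: [605.2, -170.9, 16.2]
force: [-0.2, 9.6, 1.2]
```

```bash
python3 -m creep '[[0.5,-1,0,0,0,0,0],[0.5,0,0,0,0,0,0]]'|egrep 'pos|force'
```

```text
ee_pos: [605.2, -170.9, 16.2]
force: [-0.3, 11.6, 2.5]
```

```bash
python3 -m creep '[[0.5,-3,0,0,0,0,0],[0.5,-3,0,0,0,0,0],[0.5,0,0,0,0,0,0]]'|egrep 'pos|force';python3 -c "
from h import *
f=save('scene','scene8');save('side','side8');save('wrist','wrist8')
a=cv2.resize(cv2.imread('pics/scene8.png')[160:290,200:330],None,fx=3,fy=3,interpolation=cv2.INTER_CUBIC)
b=cv2.resize(cv2.imread('pics/side8.png')[180:280,290:385],None,fx=3.9,fy=3.9,interpolation=cv2.INTER_CUBIC)
cv2.imwrite('pics/s8.png',np.hstack([a,b]))"
```

```text
ee_pos: [605.2, -171.2, 16.3]
force: [0.5, 28.9, 6.8]
```

View pics/s8.png

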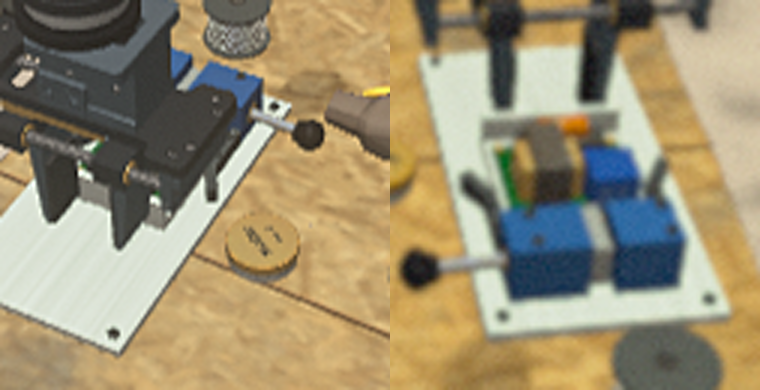

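```bash
python3 -m creep '[[0.5,12,0,0,0,0,0],[0.5,16,0,0,0,0,0],[0.5,0,0,-50,0,0,0],[0.5,0,0,-60,0,0,0],[0.5,0,0,-60,0,0,0]]'|egrep 'pos|force';python3 -m creep '[[0.7,-30,-5,-60,0,0,0],[1,-50,-5,-20,0,0,0],[1,-60,0,0,0,0,0],[1,0,0,0,0,0,0],[1,0,0,0,0,0,0]]'
python3 -c "
from h import *
save('wrist','wrist9')
a=cv2.imread('pics/wrist9.png')[60:310,150:450];cv2.imwrite('pics/w9.png',cv2.resize(a,None,fx=2.6,fy=2.4,interpolation=cv2.INTER_CUBIC))"
```

```text
ee_pos: [604.2, -152.7, 187.7]
force: [1.3, -0.7, 0.0]
time_s: 10.48
ee_pos: [599.5, -290.5, 261.2]
ee_rot: [-180.0, -0.0, 92.1]
force: [-0.2, -0.4, -0.7]
gripper_width: 0.7
```

View pics/w9.png

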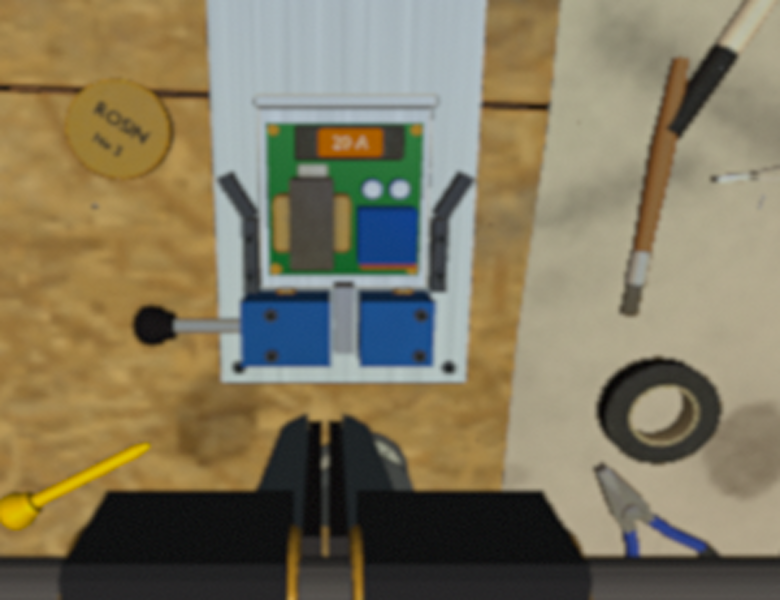

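Run:
```python
from h import *
W=load('wrist9');s=lambda x,y:((x+.5)/2.6-.5+150,(y+.5)/2.4-.5+60)
N=607.5-216.5j;u=np.exp(1j*np.radians(2.1))
def q(n,p,z):
    w=onz(W,*s(*p),z);c=((w[0]+1j*w[1])-N)/u;print(n,w.round(1),'nest',round(c.real,1),round(c.imag,1))
q('tongue tip',(345,352),37);q('blk rear L',(287,366),44);q('blk rear R',(398,365),44);q('blk frontL',(290,301),44)
q('flange top rear L',(254,97),34);q('flange R',(438,95),34);q('front edge',(300,289),16)
q('plate FL',(222,382),8);q('plate FR',(466,381),8);q('knobout',(134,325),24);q('knobin',(175,325),24)
print(state()['ee_pos'])
```

```text
tongue tip [ 611.  -319.4   37. ] nest -0.3 -102.9
blk rear L [ 582.8 -326.2   44. ] nest -28.7 -108.7
blk rear R [ 637.  -323.6   44. ] nest 25.5 -108.1
blk frontL [ 583.4 -291.1   44. ] nest -26.9 -73.6
flange top rear L [ 564.1 -191.5   34. ] nest -42.5 26.5
flange R [ 647.6 -187.6   34. ] nest 41.1 27.5
front edge [ 587.3 -290.    16. ] nest -22.9 -72.7
plate FL [ 546.7 -348.     8. ] nest -65.6 -129.2
plate FR [ 677.8 -342.5    8. ] nest 65.6 -128.5
knobout [ 504.  -311.6   24. ] nest -106.9 -91.2
knobin [ 524.7 -310.8   24. ] nest -86.2 -91.2
[ 599.67554197 -289.86693524  261.40887365]
```

```bash
python3 -m creep '[[1,-5.5,-48.5,0,0,0,0],[1,-5.5,-48.5,0,0,0,0],[1,-5.5,-48.5,0,0,0,0],[1,0,0,0,0,0,0]]'|egrep 'pos|force';python3 -m creep '[[1,0,0,60,0,0,0],[1,0,0,60,0,0,0],[1,0,0,60,0,0,0],[1,0,0,40,0,0,0],[1,0,0,0,0,0,0]]'|egrep 'pos|force';python3 -m creep '[[1,0,0,20,0,0,0],[1,0,0,8,0,0,0],[1,0,0,0,0,0,0],[1,0,0,0,0,0,0]]'
python3 -c "
from h import *
f=save('scene','scene10');save('side','side10')
a=cv2.resize(cv2.imread('pics/scene10.png')[130:260,220:350],None,fx=3,fy=3,interpolation=cv2.INTER_CUBIC)
b=cv2.resize(cv2.imread('pics/side10.png')[180:310,240:370],None,fx=3,fy=3,interpolation=cv2.INTER_CUBIC)
cv2.imwrite('pics/s10.png',np.hstack([a,b]))"
```

```text
ee_pos: [452.7, -311.3, 262.5]
force: [0.1, 0.3, 0.6]
ee_pos: [454.3, -310.2, 39.0]
force: [0.4, -0.1, 0.5]
time_s: 12.15
ee_pos: [455.9, -312.9, 14.9]
ee_rot: [179.9, 0.1, 92.1]
force: [-0.3, 0.5, -0.0]
gripper_width: 0.3
```

View pics/s10.png

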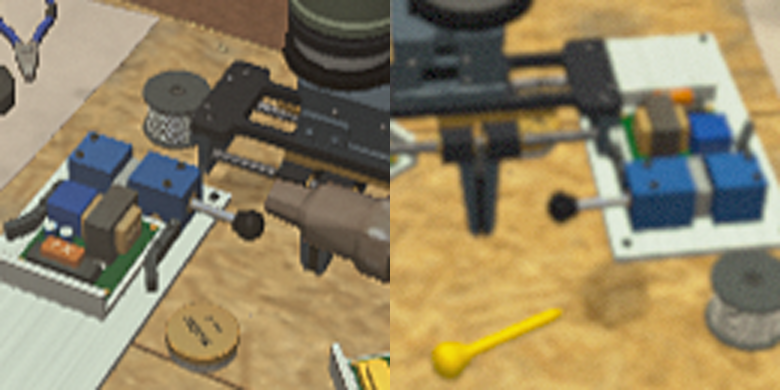

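```bash
python3 -m creep '[[1,0,12,0,0,0,0],[1,0,12,0,0,0,0],[1,0,4,0,0,0,0],[1,0,4,0,0,0,0],[1,0,4,0,0,0,0]]'|egrep 'pos|force';python3 -m creep '[[1,0,4,0,0,0,0],[1,0,4,0,0,0,0],[1,0,0,0,0,0,0]]'|egrep 'pos|force'
python3 -c "
from h import *
f=save('scene','scene11');save('side','side11')
a=cv2.resize(cv2.imread('pics/scene11.png')[130:260,220:350],None,fx=3,fy=3,interpolation=cv2.INTER_CUBIC)
b=cv2.resize(cv2.imread('pics/side11.png')[180:310,240:370],None,fx=3,fy=3,interpolation=cv2.INTER_CUBIC)
cv2.imwrite('pics/s11.png',np.hstack([a,b]))"
```

```text
ee_pos: [491.1, -311.0, 13.6]
force: [0.9, -0.1, 0.7]
ee_pos: [499.4, -310.9, 13.8]
force: [0.5, 0.7, 0.3]
```

View pics/s11.png

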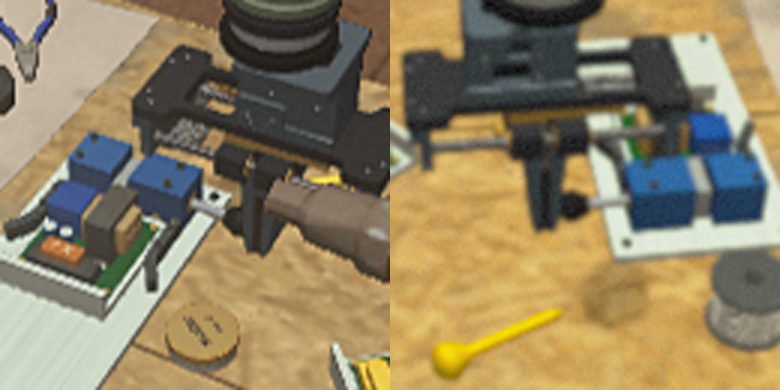

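```bash
python3 -m creep '[[1,0,3,0,0,0,0],[1,0,3,0,0,0,0],[1,0,3,0,0,0,0]]'|egrep 'pos|force';python3 -m creep '[[1,0,3,0,0,0,0],[1,0,3,0,0,0,0],[1,0,0,0,0,0,0]]'|egrep 'pos|force'
```

```text
ee_pos: [508.3, -310.5, 13.7]
force: [-0.2, -0.1, 1.5]
ee_pos: [514.3, -310.3, 13.7]
force: [-0.1, -0.0, 0.3]
```

```bash
python3 -m creep '[[1,0,3,0,0,0,0],[1,0,2,0,0,0,0],[1,0,0,0,0,0,0]]'|egrep 'pos|force';python3 -m creep '[[1,0,2,0,0,0,0],[1,0,2,0,0,0,0],[1,0,0,0,0,0,0]]'|egrep 'pos|force'
```

```text
ee_pos: [519.2, -310.1, 13.7]
force: [-0.1, -0.4, -0.4]
ee_pos: [523.3, -309.9, 13.7]
force: [-0.0, -0.1, -0.0]
```

```bash
python3 -m creep '[[1,0,1.5,0,0,0,0],[1,0,1.5,0,0,0,0],[1,0,0,0,0,0,0]]'|egrep 'pos|force';python3 -m creep '[[1,0,2,0,0,0,0],[1,0,0,0,0,0,0]]'|egrep 'pos|force'
python3 -c "
from h import *
f=save('scene','scene12');save('side','side12')
a=cv2.resize(cv2.imread('pics/scene12.png')[130:260,220:350],None,fx=3,fy=3,interpolation=cv2.INTER_CUBIC)
b=cv2.resize(cv2.imread('pics/side12.png')[180:310,240:370],None,fx=3,fy=3,interpolation=cv2.INTER_CUBIC)
cv2.imwrite('pics/s12.png',np.hstack([a,b]))"
```

```text
ee_pos: [526.2, -309.8, 13.7]
force: [-0.6, -0.2, 0.4]
ee_pos: [527.5, -309.6, 13.6]
force: [-1.6, 0.1, 0.4]
```

View pics/s12.png

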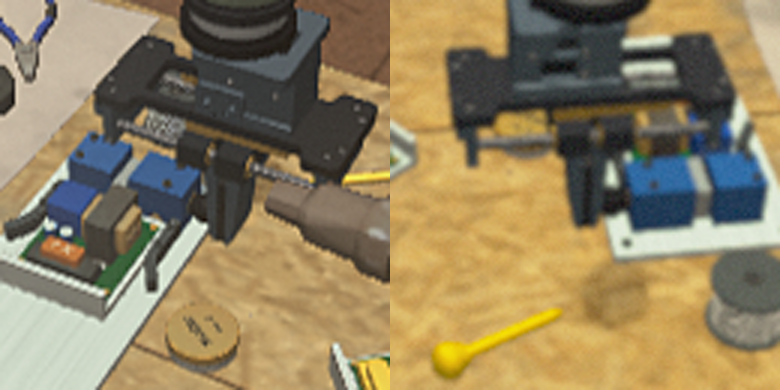

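```bash
python3 -m creep '[[1,0,2,0,0,0,0],[1,0,2,0,0,0,0],[1,0,0,0,0,0,0]]'|egrep 'pos|force';python3 -m creep '[[1,0,2,0,0,0,0],[1,0,2,0,0,0,0],[1,0,0,0,0,0,0]]'|egrep 'pos|force'
```

```text
ee_pos: [527.8, -309.4, 13.2]
force: [-11.6, -2.4, 4.3]
ee_pos: [527.9, -309.2, 13.0]
force: [-19.8, -3.8, 8.7]
```

Firm stop with no further motion. Back off, lift, and inspect.

```bash
python3 -m creep '[[1,0,-12,0,0,0,0],[1,0,-25,0,0,0,0],[1,0,-25,0,0,0,0],[1,0,0,-50,0,0,0],[1,0,0,-60,0,0,0]]'|egrep 'pos|force';python3 -m creep '[[1,0,0,-60,0,0,0],[1,0,0,-60,0,0,0],[1,10,40,-20,0,0,0],[1,10,50,0,0,0,0],[1,0,0,0,0,0,0]]'
python3 -m creep '[[1,0,0,0,0,0,0],[1,0,0,0,0,0,0]]' |grep pos
python3 - <<'E'
from h import *
save('wrist','wrist13');save('side','side13');save('scene','scene13')
a=cv2.imread('pics/wrist13.png')[60:310,150:450];cv2.imwrite('pics/w13.png',cv2.resize(a,None,fx=2.6,fy=2.4,interpolation=cv2.INTER_CUBIC))
a=cv2.resize(cv2.imread('pics/scene13.png')[140:240,220:320],None,fx=3.9,fy=3.9,interpolation=cv2.INTER_CUBIC)
b=cv2.resize(cv2.imread('pics/side13.png')[200:300,280:380],None,fx=3.9,fy=3.9,interpolation=cv2.INTER_CUBIC)
cv2.imwrite('pics/s13.png',np.hstack([a,b]))
E
```

```text
ee_pos: [474.0, -311.5, 124.2]
force: [1.0, -0.6, 0.3]
time_s: 17.58
ee_pos: [566.5, -287.3, 263.2]
ee_rot: [179.8, 0.0, 92.3]
force: [-0.7, 0.4, -0.0]
gripper_width: 0.5
ee_pos: [562.4, -288.7, 263.8]
```

View pics/w13.png

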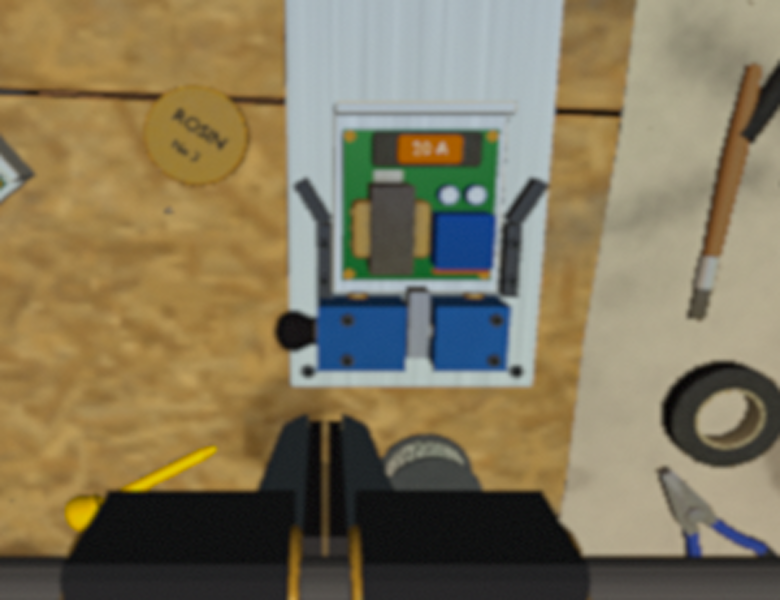

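View pics/s13.png

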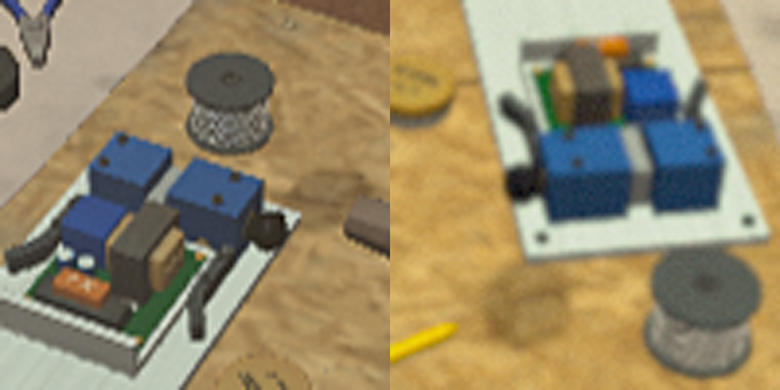

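Run:
```python
from h import *
W=load('wrist13');s=lambda x,y:((x+.5)/2.6-.5+150,(y+.5)/2.4-.5+60)
N=607.5-216.5j;u=np.exp(1j*np.radians(2.1))
def q(n,p,z):
    w=onz(W,*s(*p),z);c=((w[0]+1j*w[1])-N)/u;print(n,w.round(1),'nest',round(c.real,1),round(c.imag,1))
q('knob out',(275,331),24);q('tongue tip',(418,357),37);q('flange',(425,103),34);q('blk rear',(360,370),44)
s=state();print(s['time_s'],np.abs(s['qvel']).max(),s['force'])
job_done()
```

```text
knob out [ 538.3 -311.2   24. ] nest -72.6 -92.1
tongue tip [ 610.7 -319.8   37. ] nest -0.6 -103.3
flange [ 605.2 -189.6   34. ] nest -1.3 27.0
blk rear [ 581.7 -326.1   44. ] nest -29.8 -108.6
17.975 0.2560278250366613 [-1.34610877  0.22634893  0.15061138]
the job is handed in; nothing more can be done
```

I pushed the carrier home and locked it with the pin, then handed the job in at about 18 s of the 43 s allowed. As far as I could measure, everything passed, but the job gives no verdict.

- **Carrier:** I pushed it at its rear flange with both fingertips until it stopped moving under about 29 N. The last wrist picture put the flange face at nest y ≈ 27 mm (28 when home) and the tongue tip at −103.3 mm (−104 when home).
- **Pin:** I pushed the knob with closed fingers until it stopped moving at about 20 N. The knob's outer end measured nest x ≈ −72.6 mm (−73 when home) and y ≈ −92.1 mm (−92 when home). No shank shows between the knob and the block.
- **Everything else:** The tin and reel still stand beside the nest; I saw no movement in the pictures but didn't re-measure them. The arm is raised clear and touching nothing.

No check failed. The measurements differ from the home values by up to about 1 mm, within the 2 mm camera calibration. I did not measure the pin's nose directly; its position follows from the knob.

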